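# Seat the support block, then hold the cast lever level over its fixture

### The job

First seat the blue support block flat and square, fully home in the rectangular pocket of the aluminium fixture, and let go of it. Then lift the yellow cast lever by its balance point, keep it level, and hold it about 5 cm above the block with its heavy hub over the block and its small eye over the pin, ready to be lowered: the job finishes while the gripper is still holding it there, still and touching nothing else. Leave the black tape roll, the green tin and the mint eraser where they are.

Things in the scene. Friction and masses are not known exactly. Their poses are not given: they have to be found in the camera images.
- fixture: Bare aluminium plate fixed to the bench, 176 (its x) x 84 (its y) x 24 mm thick; origin at the centre of its underside, z up. Near one end (its -x end) is a rectangular pocket for the blue block, near the other (+x) end stands a steel pin. The fixture's place and yaw vary.
- fixture_pocket (a point): Centre of the pocket's mouth, in the plate's top face 24 mm above the bench, 46 mm from the plate's centre towards -x. The pocket is 64 mm along the plate's x and 40 mm along its y (2 mm play on every side of the block), 10 mm deep with a 2 mm lead-in chamfer. Axes as the fixture's.
- fixture_pin (a point): Tip of the steel pin on the plate, 50 mm above the bench, 74 mm from the plate's centre towards +x, 120 mm from the pocket's centre. The pin is 8 mm thick and 10 mm high, on a round shoulder 22 mm in diameter whose top is 40 mm above the bench.
- block_centre (a point): Centre of the blue block, 60 (its x) x 36 (its y) x 26 mm high, about 120 g, at first flat on the bench (centre 13 mm up). Either way round fits the pocket. Fully home its centre is 3 mm above the plate's top face (27 mm above the bench), its top 40 mm above the bench. Grip it across the 36 mm width, on its upper part, which stays free above the plate.
- lever_balance (a point): Balance point of the yellow cast lever (about 300 g, 155 mm long), on its bar, 17 mm above the lever's underside, 38 mm from the hub's axis, 82 mm from the eye's: grip here, not at mid-length. x runs along the straight bar from hub to eye, z up; the lever stands level on the bench at the start. Bar 14 mm wide (y), 18 mm high, its underside 8 mm above the bench.
- lever_hub (a point): On the axis of the lever's thick round hub, 38 mm in diameter, 34 mm high, 17 mm above its underside (the lever's underside); a dark bore shows on top and a small clamp screw stands out of its far side.
- lever_eye (a point): On the axis of the lever's small eye, a ring 26 mm in outer diameter with a 12 mm hole, 26 mm high, 17 mm above the lever's underside, 120 mm from the hub's axis.
- tape: Roll of black tape lying flat, 55 x 53 x 19 mm; origin at the centre of its underside. Leave it alone.
- tin: Round green tin, 50 mm in diameter, 16 mm high; origin at the centre of its underside. Leave it alone.
- eraser: Mint-green eraser, 20 x 56 x 12 mm; origin at the centre of its underside. Leave it alone.
- pillar_stand: Tall fixed stand right of the work, to go round or over: white base 250 x 220 x 20 mm (origin at the base's underside centre), a pillar 90 mm from the origin towards +x, and a head with a ring arm towards -x, knobs and column top, filling about 100 mm round the pillar and 160 mm towards -x, from 240 mm up to 390 mm above the bench.
- iron_stand: Black fixed soldering-iron stand left of the work, about 220 (x) x 180 (y) mm, up to about 100 mm high, origin at its underside; the grey iron in it leans out towards the robot, over the stand's right half and a little beyond it, up to 260 mm above the bench. Keep clear of it.
Things that resemble listed ones, but are neither listed nor needed, are in the scene too. What is meant by the part that bears block_centre is not brown, and is the smaller of those in its own colour.

How it is judged:
By the outcome, as a careful person would: the job done as asked, in the order asked, and still so for the second after the job is handed in, while the arm keeps its last pose, push and grip.
It also fails if it takes over 58 s, if anything falls off the work surface, if the arm or the gripper's body presses on something with over 40 N, if the wrist force passes 120 N, or if a joint passes its speed limit or range.

### The arm

A 7-joint arm with a two-finger parallel gripper is mounted at the origin on a cart in front of the work surface, level with it; the furniture and walls round the work are solid. World frame = base frame: x ahead of the robot, y to its left, z up, the work surface at z = 0. Lengths are in m, angles in rad, forces in N, time in s.
With the tool pointing down it reaches from about 0.425 to 0.875 m from the base axis. Payload 4.7 kg.
Tool frame: the origin (TCP) lies midway between the tips of the shut fingers; the grasp point (between the pads) lies 19 mm behind it (ctrl.grip_point_offset is the distance from the TCP to the grasp point, in m); z points along the fingers, y is the line along which they close (so a half turn about z gives the same grasp; the last joint's range is limited). The gripper opens to 87 mm and grips with 3 to 60 N. Pads are 19 mm wide; open, the fingers measure 117 mm over their backs; the gripper's body (75 mm by 190 mm) begins 51 mm behind the grasp point.
Start: joints at [1.323, 0.321, -0.07, 1.45, 0.023, 1.371, -0.057], TCP at [0.168, -0.628, 0.184] pointing down, gripper open.
Joint ranges: [-2.86, 2.86], [-0.3, 2.09], [-1.38, 1.24], [0.06, 2.45], [-1.56, 4.7], [0.09, 2.05], [-2.69, 2.69]. Speed limits (rad/s): [2.57, 2.57, 3.14, 3.14, 3.14, 3.14, 3.14].

### API

Orientations are given as a rotation vector (axis times angle).
In Python, from bench import ctrl gives the robot as it stands.
- The arm moves only by the tool move_arm, never from a script. Its argument "increments" is text: rows parted by semicolons, each of 7 numbers parted by spaces: the shift along the world's x, y, z in mm, then the turn, a rotation vector about the world's x, y, z in degrees, then the closure in counts, from 0 (fully open) to 255 (shut). A call has exactly 8 rows; each row shifts and turns the commanded pose from where the row before left it; what a row does not reach is not made up. A row lasts 1/12 s, in which the tool goes at most 41.7 mm and 7.16 degrees, less where a joint would pass 70% of its speed; a pose out of reach is approached as far as the arm can. A call with a gripper value outside its range is refused whole. The fingers move at their own pace and stop on an object; "grip_force" is the grip in N (left out, the last holds). Time passes only in rows, so rows that do not move let the fingers close, or fill a call up. It gives the time, the measured TCP pose, the force, the opening and the grip force at its end, in the units of the state.
- ctrl.get_state(): the state, without advancing time (a new reading comes with each control period).
- ctrl.get_image(name): name is "scene" or "top"; returns a dict with "frame" (480x640x3 uint8, red, green, blue), "depth" (480x640 float32, m along the optical axis (not along the pixel's ray), 0 where there is no reading), "fx", "fy", "cx", "cy" (pixels), "position" and "orientation" of the camera in the world. Camera axes: x right, y down, z forward; pixel columns grow to the right and rows downward; lengths in m; the calibration is good to about 2 mm. A picture is of the moment at which its call begins.
- ctrl.close_job(): hands the job in; it is judged then, once.
Trained networks look in a picture, given as the dict that the camera call returned (one of the last four; its "shot" number tells which), for a name from the list of things; names that differ only in an ending like _2 or _b are one class to them, and where a whole thing is asked for, a point or a joint stands for the part that bears it (a point fixed in the world has none). Each returns a list of dicts, best first, with "score" (0 to 1); they miss things now and then, are a little off and sometimes report something else, mostly with a low value. They report only what shows in the picture. A call takes as long as a camera call. They do not tell look-alikes from the thing itself.
- ctrl.find_in(target, picture): "centre" ([x, y, z] in m, in world coordinates, good to about 4 mm: the middle of the surface that is visible of it).
- ctrl.silhouettes(target, picture): "region" (480x640 bool, what is visible of it).
The state is a dict: "time": time; "joint_positions": joint angles; "qd": joint speeds; "joint_torque": joint torques, N m; "position": TCP position; "tool_rot": TCP orientation; "ft_force": force on the tool from outside, world axes, zero at the start; "torque": the same for the moment, N m; "grip_width": opening from 0.0 (shut) to 1.0 (fully open); "grip_force": force on a finger pad.
Only numpy, scipy, OpenCV 4.12 (cv2) and the standard library are available. Lean on these libraries where they do the work, as an engineer would, in place of code of your own. Each camera call takes 0.05 s, during which the arm holds its last target. There are 200 camera calls.

## Working session

There is one attempt and no reset: what is moved stays moved. The work goes in short steps, Python scripts to look and compute and a tool call to move; the robot and the scene stay as the last step left them, time stands still between calls to the robot, and variables do not carry over. Pictures are saved under pics/ and viewed, at most 10 in all, crops included, and the job is handed in when it is done.

Besides the shell and the picture viewer there is one more tool, called after "Request:" in YAML: its name, and indented under it one key for each argument. move_arm: Moves the arm, as the interface text tells. Its arguments: {"type":"object","properties":{"increments":{"type":"string"},"grip_force":{"type":"number"}},"required":["increments"]}

```bash
mkdir -p pics
cat > h.py <<'E'
import numpy as np, cv2
from bench import ctrl
from scipy.spatial.transform import Rotation as R
def rot(o):
    o=np.array(o,float)
    return o if o.shape==(3,3) else (R.from_rotvec(o).as_matrix() if o.size==3 else R.from_quat(o).as_matrix())
def cloud(p):
    v,u=np.mgrid[:480,:640]; d=p["depth"]
    c=np.stack([(u-p["cx"])/p["fx"]*d,(v-p["cy"])/p["fy"]*d,d],-1)
    return c@rot(p["orientation"]).T+np.array(p["position"])
def save(n,p): cv2.imwrite(f"pics/{n}.png",cv2.cvtColor(p["frame"],cv2.COLOR_RGB2BGR))
def proj(p,w):
    c=(np.array(w)-p["position"])@rot(p["orientation"]); return c[0]/c[2]*p["fx"]+p["cx"],c[1]/c[2]*p["fy"]+p["cy"]
E
python3 - <<'E'
from h import *
s=ctrl.get_state(); print({k:np.round(v,3) for k,v in s.items()})
for n in("top","scene"):
    p=ctrl.get_image(n); save(n+"0",p); print(n,np.round(p["position"],3),np.round(p["orientation"],3),p["fx"])
    for t in("fixture","fixture_pocket","fixture_pin","block_centre","lever_balance","lever_hub","lever_eye","tape","tin","eraser","pillar_stand","iron_stand"):
        for r in ctrl.find_in(t,p)[:4]: print(t,np.round(r["centre"],3),round(r["score"],2),np.round(proj(p,r["centre"])))
E
```

```text
{'time': np.float64(0.0), 'joint_positions': array([ 1.323,  0.322, -0.07 ,  1.452,  0.023,  1.371, -0.057]), 'qd': array([ 0.002, -0.   , -0.   , -0.001, -0.001,  0.   , -0.   ]), 'joint_torque': array([ 0.0000e+00, -4.9129e+01, -4.0400e-01, -3.1254e+01, -6.4000e-02,
        4.4000e-02,  0.0000e+00]), 'position': array([ 0.168, -0.627,  0.183]), 'tool_rot': array([-3.113e+00, -4.100e-01,  1.000e-03]), 'ft_force': array([ 0.07 , -0.953,  0.709]), 'torque': array([-0.019,  0.087,  0.025]), 'grip_force': np.float64(0.0), 'grip_width': np.float64(1.003)}
top [0.35  0.171 1.071] [-2.141  2.192 -0.091] 465.21998995248083
fixture [0.574 0.334 0.023] 0.96 [255. 177.]
fixture_pocket [0.575 0.337 0.023] 0.65 [254. 176.]
fixture_pin [0.57  0.335 0.022] 0.66 [255. 178.]
block_centre [0.283 0.234 0.037] 0.73 [301. 304.]
block_centre [0.504 0.067 0.024] 0.7 [373. 204.]
block_centre [ 0.628 -0.156  0.018] 0.56 [468. 149.]
lever_balance [0.394 0.218 0.025] 0.59 [307. 254.]
lever_hub [0.396 0.22  0.025] 0.83 [306. 253.]
lever_eye [0.394 0.218 0.024] 0.77 [307. 254.]
tape [ 0.6   -0.026  0.019] 0.59 
[... 182 characters left out ...]
0.355 0.023] 0.74 [242. 269.]
fixture_pocket [0.566 0.349 0.024] 0.75 [243. 267.]
fixture_pin [0.566 0.355 0.025] 0.75 [242. 269.]
block_centre [0.278 0.241 0.036] 0.76 [361. 278.]
block_centre [0.506 0.077 0.02 ] 0.55 [314. 213.]
block_centre [ 0.627 -0.154  0.028] 0.48 [316. 155.]
block_centre [0.388 0.252 0.023] 0.38 [321. 268.]
lever_balance [0.385 0.25  0.022] 0.83 [322. 268.]
lever_hub [0.386 0.252 0.026] 0.54 [321. 268.]
lever_eye [0.388 0.248 0.027] 0.54 [322. 266.]
tape [ 0.599 -0.022  0.016] 0.61 [303. 184.]
tape [0.565 0.357 0.024] 0.24 [242. 269.]
tin [0.582 0.486 0.014] 0.55 [207. 304.]
eraser [0.376 0.05  0.011] 0.63 [359. 225.]
pillar_stand [0.501 0.076 0.023] 0.31 [316. 213.]
```

View pics/top0.png

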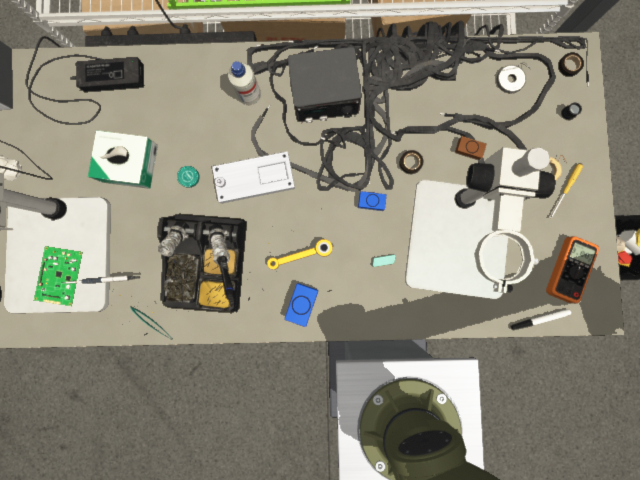

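View pics/scene0.png

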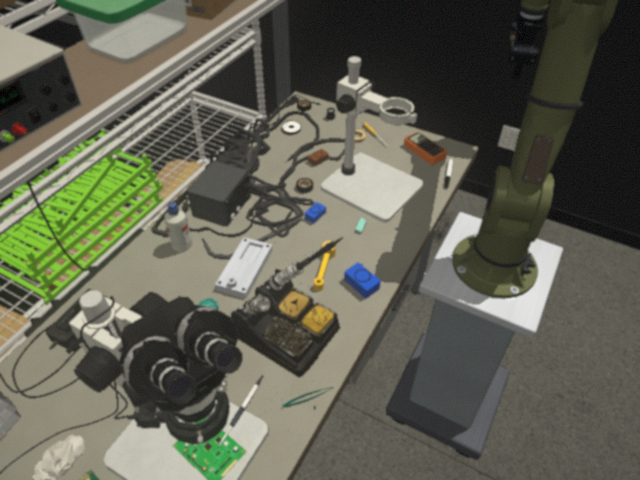

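Blue candidates in the top view: (372,201) small, (301,304) large; brown (471,148) is ruled out. I choose the small blue one at (372,201). The lever hub is the right end (323,247) and its eye the left end (272,262). In the fixture, the pocket is on the right (272,173) and the pin on the left (220,182).

Run:
```python
from h import *
p=ctrl.get_image("top"); c=cloud(p); f=p["frame"]; hsv=cv2.cvtColor(f,cv2.COLOR_RGB2HSV)
x,y,z=c[...,0],c[...,1],c[...,2]
def rect(m,n):
    k,l,st,ce=cv2.connectedComponentsWithStats(m.astype(np.uint8)); i=1+np.argmax(st[1:,4]); q=c[l==i]
    r=cv2.minAreaRect((q[:,:2]*1000).astype(np.float32)); print(n,len(q),"rect",np.round(r,1).tolist() if 0 else r,"zmed",np.round(np.median(q[:,2]),4)); return l==i
H,S,V=hsv[...,0],hsv[...,1],hsv[...,2]
print("bench z",np.median(z[(abs(x-.48)<.02)&(abs(y-.3)<.05)]))
b=(H>100)&(H<125)&(S>120)
rect(b&(abs(x-.505)<.06)&(abs(y-.067)<.06)&(z>.018),"block")
rect(b&(abs(x-.283)<.08)&(abs(y-.234)<.08)&(z>.015),"bigblock")
rect((abs(x-.575)<.09)&(abs(y-.335)<.13)&(z>.016)&(z<.06)&(S<60),"fixture")
m=(H>18)&(H<33)&(S>120)&(abs(x-.395)<.08)&(y>.11)&(y<.31)&(z>.012)
m=rect(m,"lever")
q=c[m]; d=q[:,:2]-q[:,:2].mean(0); u=np.linalg.svd(d,full_matrices=0)[2][0]; u*=np.sign(u[1]); t=d@u; w=d@[-u[1],u[0]]
print("lever dir",u,np.degrees(np.arctan2(u[1],u[0])))
for a in np.arange(t.min(),t.max(),.01):
    k=(t>=a)&(t<a+.01); print(round(a*1000),k.sum(),np.round([w[k].min()*1000,w[k].max()*1000,np.median(q[k,2])*1000]), np.round(q[k,:2].mean(0)*1000))
# tall stuff near
k=(z>.06)&(z<.3)&(y>.1)&(y<.55)&(x>.2)&(x<.6)
print("tall",k.sum()); 
for a in np.arange(.06,.3,.04):
    kk=k&(z>=a)&(z<a+.04)
    if kk.sum(): print(round(a,2),kk.sum(),np.round([x[kk].min(),x[kk].max(),y[kk].min(),y[kk].max()],3))
cr=np.hstack([cv2.resize(f[170:230,330:410],(400,300),interpolation=cv2.INTER_CUBIC),cv2.resize(f[265:335,255:345],(390,300),interpolation=cv2.INTER_CUBIC)])
cr2=np.hstack([cv2.resize(f[140:210,205:305],(400,280),interpolation=cv2.INTER_CUBIC),cv2.resize(f[225:285,255:340],(390,280),interpolation=cv2.INTER_CUBIC)])
cv2.imwrite("pics/crop1.png",np.vstack([cr,cr2])[...,::-1])
```

```text
bench z 0.0007498291005813007
block 420 rect ((512.0596923828125, 69.02275848388672), (59.40140151977539, 36.021400451660156), 81.9520492553711) zmed 0.027
bigblock 882 rect ((303.2573547363281, 224.39193725585938), (56.0774040222168, 131.17340087890625), 64.62256622314453) zmed 0.0375
fixture 2460 rect ((574.47998046875, 339.76171875), (85.55188751220703, 176.6451873779297), 10.139544486999512) zmed 0.0248
lever 450 rect ((394.6841735839844, 235.2302703857422), (142.38360595703125, 74.22636413574219), 83.90699005126953) zmed 0.0272
lever dir [-0.26191433  0.96509113] 105.1836821921468
-78 33 [-15.  13.  35.] [411. 168.]
-68 24 [-19.  18.  34.] [408. 177.]
-58 29 [-19.  57.  34.] [402. 186.]
-48 32 [-14.  13.  34.] [403. 195.]
-38 28 [-7.  6. 27.] [400. 206.]
-28 28 [-7.  6. 26.] [398. 216.]
-18 28 [-8.  6. 27.] [395. 225.]
-8 27 [-7.  6. 27.] [392. 235.]
2 28 [-7.  6. 27.] [390. 244.]
12 29 [-7.  7. 26.] [387. 254.]
22 28 [-7.  7. 26.] [384. 264.]
32 27 [-7.  6. 26.] [382. 273.]
42 30 [-7.  7. 26.] [379. 283.]
52 37 [-12.  12.  27.] [376. 292.]
62 37 [-13.  11.  26.] [374. 302.]
72 5 [-6.  3. 27.] [374. 308.]
tall 4522
0.06 2615 [0.281 0.48  0.36  0.534]
0.1 1085 [0.391 0.474 0.363 0.529]
0.14 467 [0.37  0.428 0.365 0.511]
0.18 145 [0.335 0.376 0.35  0.378]
0.22 191 [0.299 0.344 0.338 0.364]
0.26 19 [0.294 0.304 0.336 0.343]
```

View pics/crop1.png

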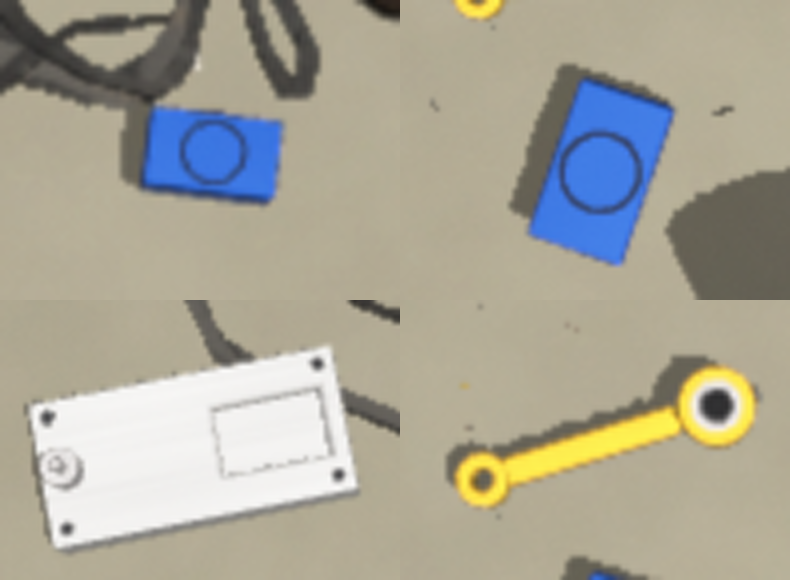

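The crop confirms it: the small blue block (top left, 60x36 measured), the fixture with its pocket on the right and pin on the left, and the lever hub on the right. Next: the extent of the pillar head for the route, plus refined poses.

Run:
```python
from h import *
p=ctrl.get_image("top"); c=cloud(p); f=p["frame"]; hsv=cv2.cvtColor(f,cv2.COLOR_RGB2HSV)
x,y,z=c[...,0],c[...,1],c[...,2];H,S,V=cv2.split(hsv)
k=(z>.1)&(z<.45)&(y<.05)&(y>-.5)&(x>.2)&(x<.8)
for a in np.arange(.1,.45,.05):
    kk=k&(z>=a)&(z<a+.05)
    if kk.sum()>3: print(round(a,2),kk.sum(),np.round([x[kk].min(),x[kk].max(),y[kk].min(),y[kk].max()],3))
m=(H>100)&(H<125)&(S>120)&(abs(x-.505)<.06)&(abs(y-.067)<.06)&(z>.0235)
print(m.sum(),cv2.minAreaRect((c[m][:,:2]*1000).astype(np.float32)))
m=(abs(x-.575)<.09)&(abs(y-.335)<.13)&(z>.021)&(z<.03)&(S<60)
print(m.sum(),cv2.minAreaRect((c[m][:,:2]*1000).astype(np.float32)))
m=(abs(x-.575)<.09)&(abs(y-.335)<.13)&(z>.035)&(z<.06); print("pin",m.sum(),c[m].mean(0),c[m].max(0),c[m].min(0))
m=(abs(x-.575)<.09)&(abs(y-.335)<.13)&(z<.019)&(z>.01); 
yl=(H>18)&(H<33)&(S>120)
m=yl&(z>.031)&(abs(x-.405)<.04)&(abs(y-.18)<.04); print("hub",cv2.minEnclosingCircle((c[m][:,:2]*1000).astype(np.float32)))
m=yl&(z>.018)&(abs(x-.375)<.03)&(y>.288)&(y<.33); print("eye",cv2.minEnclosingCircle((c[m][:,:2]*1000).astype(np.float32)))
```

```text
0.1 99 [ 0.496  0.52  -0.144 -0.124]
0.15 29 [ 0.497  0.508 -0.136 -0.125]
0.25 927 [ 0.312  0.547 -0.2   -0.067]
0.3 4449 [ 0.313  0.547 -0.206 -0.068]
0.35 495 [ 0.493  0.528 -0.156 -0.121]
0.4 173 [ 0.494  0.527 -0.155 -0.122]
401 ((512.1322631835938, 68.88154602050781), (59.144535064697266, 36.06266784667969), 82.19639587402344)
2188 ((566.90625, 364.7319030761719), (103.75871276855469, 237.1879425048828), 17.29024314880371)
pin 76 [0.56108889 0.4115265  0.04192465] [0.57198096 0.4228661  0.05291366] [0.55104879 0.40171948 0.03682097]
hub ((404.0975341796875, 190.07620239257812), 27.97635841369629)
eye ((375.30328369140625, 296.5678405761719), 12.480314254760742)
```

Request:
move_arm:
  increments: "22 17 30 0 0 2.8 0;22 17 30 0 0 2.8 0;22 17 30 0 0 2.8 0;22 17 30 0 0 2.8 0;22 17 30 0 0 2.8 0;22 17 30 0 0 2.8 0;22 17 30 0 0 2.8 0;22 17 30 0 0 2.8 0"

```text
time: 2.07
position: [0.3449, -0.4907, 0.4264]
tool_rot: [2.974, 1.01, 0.0]
ft_force: [0.7, 0.3, 0.5]
grip_width: 1.001
grip_force: 0.0
```

Request:
move_arm:
  increments: "22 17 30 0 0 2.8 0;22 17 30 0 0 2.8 0;9 37.6 0 0 0 2.8 0;9 37.6 0 0 0 2.8 0;9 37.6 0 0 0 2.8 0;9 37.6 0 0 0 2.8 0;9 37.6 0 0 0 2.8 0;9 37.6 0 0 0 2.8 0"

```text
time: 2.73
position: [0.4423, -0.2303, 0.4847]
tool_rot: [2.721, 1.569, 0.0]
ft_force: [0.8, -0.4, 1.3]
grip_width: 0.998
grip_force: 0.0
```

Request:
move_arm:
  increments: "9 37.6 0 0 0 2.8 0;9 37.6 0 0 0 2.8 0;9 37.6 0 0 0 2.8 0;9 37.6 0 0 0 2.8 0;9 37.6 0 0 0 2.8 0;9 37.6 0 0 0 2.8 0;9 37.6 0 0 0 2.8 0;9 37.6 0 0 0 2.8 0"

```text
time: 3.4
position: [0.5142, 0.0702, 0.485]
tool_rot: [2.365, 2.066, 0.001]
ft_force: [0.8, 0.2, 0.3]
grip_width: 1.002
grip_force: 0.0
```

Request:
move_arm:
  increments: "-2 -1 -40 0 0 0 0;0 0 -40 0 0 0 0;0 0 -40 0 0 0 0;0 0 -40 0 0 0 0;0 0 -40 0 0 0 0;0 0 -40 0 0 0 0;0 0 -40 0 0 0 0;0 0 -40 0 0 0 0"

```text
time: 4.07
position: [0.5121, 0.0673, 0.163]
tool_rot: [2.367, 2.064, 0.001]
ft_force: [0.9, -0.7, 0.1]
grip_width: 1.006
grip_force: 0.0
```

Request:
move_arm:
  increments: "0 0 -40 0 0 0 0;0 0 -40 0 0 0 0;0 0 -30 0 0 0 0;0 0 0 0 0 0 0;0 0 0 0 0 0 0;0 0 0 0 0 0 0;0 0 0 0 0 0 0;0 0 0 0 0 0 0"

```text
time: 4.73
position: [0.5142, 0.0677, 0.0569]
tool_rot: [2.365, 2.063, 0.005]
ft_force: [0.1, -1.3, -0.3]
grip_width: 0.995
grip_force: 0.0
```

Run:
```python
from h import *
s=ctrl.get_state();print(s["position"],s["joint_positions"],s["time"])
p=ctrl.get_image("scene"); save("s1",p)
u,v=map(int,proj(p,[.512,.069,.03])); a=p["frame"][v-60:v+60,u-80:u+80]
q=ctrl.get_image("top"); u,v=map(int,proj(q,[.512,.069,.03])); b=q["frame"][v-60:v+60,u-80:u+80]
cv2.imwrite("pics/c2.png",cv2.resize(np.hstack([a,b]),(800,300),interpolation=cv2.INTER_CUBIC)[...,::-1])
```

```text
[0.51422111 0.06766989 0.05688038] [ 0.48882837  0.21040295 -0.73420667  1.90967223  0.16122408  1.07595482
 -0.44711001] 4.7333
```

View pics/c2.png

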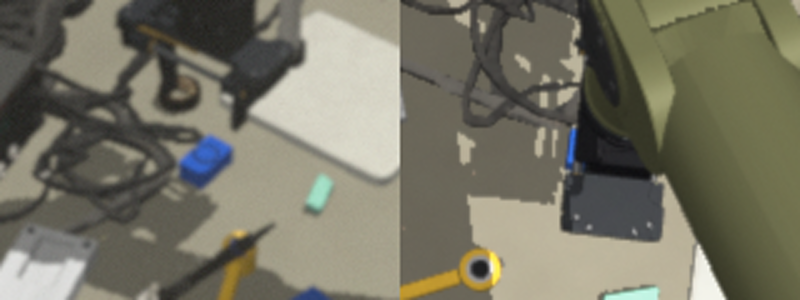

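The left half shows the open fingers straddling the block, which sits at about (205,160). Descending and gripping.

Request:
move_arm:
  increments: "-2 1 -25 0 0 0 0;0 0 -12 0 0 0 0;0 0 -6 0 0 0 0;0 0 0 0 0 0 0;0 0 0 0 0 0 100;0 0 0 0 0 0 200;0 0 0 0 0 0 255;0 0 0 0 0 0 255"
  grip_force: 30

```text
time: 5.5
position: [0.5109, 0.0686, 0.0122]
tool_rot: [2.367, 2.065, 0.001]
ft_force: [0.1, 0.2, 0.8]
grip_width: 0.778
grip_force: 0.0
```

Request:
move_arm:
  increments: "0 0 0 0 0 0 255;0 0 0 0 0 0 255;0 0 0 0 0 0 255;0 0 0 0 0 0 255;0 0 0 0 0 0 255;0 0 0 0 0 0 255;0 0 0 0 0 0 255;0 0 0 0 0 0 255"

```text
time: 6.17
position: [0.5102, 0.0685, 0.0115]
tool_rot: [2.367, 2.065, -0.0]
ft_force: [0.8, -0.1, 0.3]
grip_width: 0.171
grip_force: 0.0
```

Run:
```python
from h import *
s=ctrl.get_state();print(s["position"],s["grip_width"],s["grip_force"],s["time"])
p=ctrl.get_image("scene")
u,v=map(int,proj(p,[.512,.069,.03])); a=p["frame"][v-60:v+60,u-80:u+80]
cv2.imwrite("pics/c3.png",cv2.resize(a,(800,600),interpolation=cv2.INTER_CUBIC)[...,::-1])
for r in ctrl.find_in("block_centre",p): print(np.round(r["centre"],3),r["score"])
```

```text
[0.51017113 0.06852235 0.01145616] 0.17135631907440296 0.0 6.1667
[0.277 0.243 0.037] 0.6
[0.502 0.078 0.024] 0.51
```

View pics/c3.png

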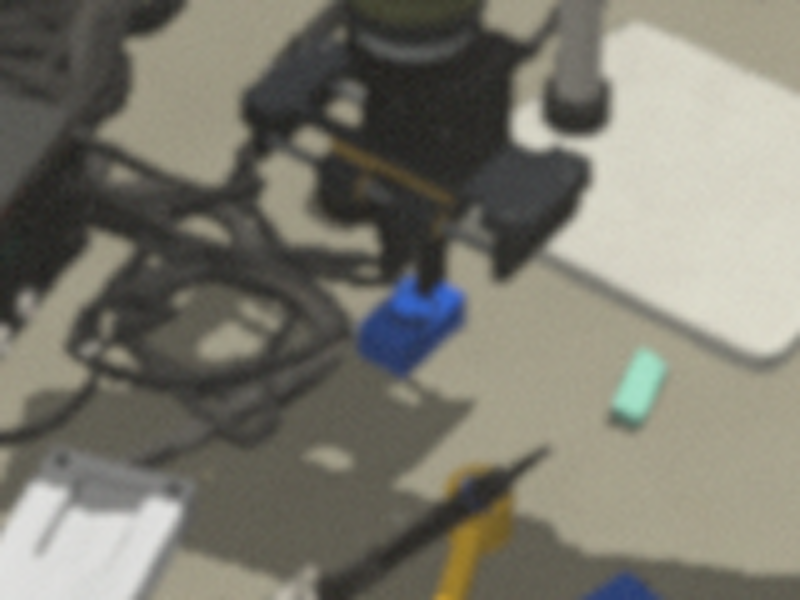

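Run:
```python
from h import *
p=ctrl.get_image("scene"); c=cloud(p); u0,v0=map(int,proj(p,[.512,.069,.03])); u0-=80;v0-=60
for n,w in dict(tcp=[.510,.0685,.0115],grip=[.510,.0685,.0305],blocktop=[.512,.069,.026]).items():
    u,v=proj(p,w); print(n,round((u-u0)*5),round((v-v0)*5))
for (a,b) in [(430,250),(430,270),(430,285),(430,300),(395,230),(395,260),(395,275),(410,310),(450,300),(400,340),(440,220)]:
    print(a,b,np.round(c[v0+b//5,u0+a//5],3),p["frame"][v0+b//5,u0+a//5])
hsv=cv2.cvtColor(p["frame"],cv2.COLOR_RGB2HSV);H,S,V=cv2.split(hsv)
m=(H>100)&(H<125)&(S>120)&(abs(c[...,0]-.51)<.06)&(abs(c[...,1]-.07)<.06)
q=c[m];print(m.sum(),q.min(0),q.max(0)); t=q[q[:,2]>.022]; print(len(t),cv2.minAreaRect((t[:,:2]*1000).astype(np.float32)))
```

```text
tcp 407 326
grip 407 302
blocktop 403 307
430 250 [0.491 0.077 0.086] [43 40 37]
430 270 [0.496 0.067 0.061] [47 48 48]
430 285 [0.494 0.07  0.052] [ 52  82 155]
430 300 [0.504 0.052 0.022] [ 54  87 161]
395 230 [0.515 0.073 0.088] [45 40 41]
395 260 [0.514 0.075 0.067] [42 40 41]
395 275 [0.515 0.073 0.053] [47 52 62]
410 310 [0.507 0.071 0.028] [ 49  75 138]
450 300 [0.492 0.049 0.025] [ 57  96 186]
400 340 [0.499 0.096 0.029] [ 48  72 129]
440 220 [0.471 0.101 0.136] [75 73 69]
213 [0.48764741 0.03944981 0.00396511] [0.52541548 0.10076427 0.05534055]
147 ((506.769775390625, 69.5392074584961), (61.00356674194336, 34.98773956298828), 85.09610748291016)
```

Run:
```python
from h import *
print(ctrl.grip_point_offset,[a for a in dir(ctrl) if a[0]!="_"])
p=ctrl.get_image("scene"); c=cloud(p);hsv=cv2.cvtColor(p["frame"],cv2.COLOR_RGB2HSV);H,S,V=cv2.split(hsv)
m=(V<75)&(abs(c[...,0]-.505)<.035)&(abs(c[...,1]-.07)<.035)&(c[...,2]>.015)
u0,v0=map(int,proj(p,[.512,.069,.03]))
for v in range(v0-24,v0+12,1):
    us=range(u0-12,u0+18); print(v-v0,' '.join(f"{int(round(c[v,u,2]*1000)):3d}{'#' if V[v,u]<70 else ('b' if S[v,u]>110 else '.')}" for u in us))
```

```text
0.0187 ['MotionError', 'close_job', 'find_in', 'get_image', 'get_state', 'grip_point_offset', 'silhouettes']
-24 138# 142# 144# 142# 144# 144. 141. 137. 133# 130# 129# 119# 140. 148. 149. 150. 152. 153# 151# 162# 156# 164# 162# 165# 164# 163# 161# 160# 159# 158#
-23 132# 136# 140# 140# 144# 139. 143. 138. 126# 129# 128# 139# 145# 144# 143. 149. 145. 152. 151. 155# 158# 157# 164# 160# 162# 160# 160# 160# 161# 159#
-22 131# 132# 130# 136# 137# 135. 136. 135. 138# 138# 141# 138# 139# 145# 141# 144# 141. 144. 146. 150. 155. 153# 154# 159# 158# 159# 160# 159# 157# 161#
-21 127# 126# 128# 130# 134# 133. 136. 135# 136# 137# 145# 144# 140# 144# 141# 142# 142# 141# 142. 141. 145. 155. 152. 154# 156# 155# 156# 159# 160# 164#
-20  14# 126# 127# 132# 128# 132# 127# 105# 130# 138# 138# 142# 140# 141# 142# 148# 145# 142# 139# 146# 144. 144. 149. 150. 156# 155# 157. 156# 159# 162#
-19  13#  12#  16# 127# 130# 126#  19#  12# 102# 137# 133# 140# 140# 140# 140# 144# 143# 142# 144# 138# 137# 138# 130. 147. 146. 115. 151. 152. 158. 162#
-18  17#   9#   9#   8#  13#  14#  11#   9# 101# 130# 135# 134# 141
[... 3826 characters left out ...]
  24b  25b  26b  29b  24b  20b  17b  14b   9.  12.   3.   3.   0.   0.   0.  -1.  -3.   0.
8  18.  14.  -2.   2.   9.  17b  13b  20b  24b  25b  25b  29b  22b  23b  24b  23b  20b  16b   8b   6.   3.   2.  -5.  -6.   2.   0.   3.  -4.  -2.   1.
9  12.   8.   2.  -7.   8.   7b  12b  16b  16b  21b  23b  20b  26b  24b  24b  21b  13b  10b   8.   0.   4.  -4.   1.  -2.  -3.  -1.  -1.  -1.  -2.  -1.
10   9.   1.   6.  -2.   7.   4b  13b  14b  14b  13b  17b  22b  22b  25b  17b  18b   9b   9.   8.  -1.   2.   0.   0.   0.  -5.   2.   4.  -3.   1.   1.
11  11.   1.   1.  -4.   0.   2.   5b   7b  12b  12b  16b  21b  20b  18b  20b  10b   8.   2.   1.   3.  -3.  -4.  -4.  -5.  -2.   0.  -2.  -4.  -3.  -3.
```

The scene depth shows the fingertips ending about 48 mm up while the TCP reports 11.5 mm. They closed above the block, which has not moved. Opening again and measuring the tips.

Request:
move_arm:
  increments: "0 0 0 0 0 0 0;0 0 0 0 0 0 0;0 0 0 0 0 0 0;0 0 0 0 0 0 0;0 0 0 0 0 0 0;0 0 0 0 0 0 0;0 0 0 0 0 0 0;0 0 0 0 0 0 0"

```text
time: 7.03
position: [0.5102, 0.0685, 0.0115]
tool_rot: [2.367, 2.065, 0.0]
ft_force: [0.4, 0.6, 0.2]
grip_width: 0.553
grip_force: 0.0
```

Run:
```python
from h import *
s=ctrl.get_state(); print(s["position"],s["grip_width"],s["ft_force"])
p=ctrl.get_image("scene"); c=cloud(p);u0,v0=map(int,proj(p,[.512,.069,.03]))
V=p["frame"].max(-1)
for v in range(v0-34,v0+12,2):
    print(v-v0,' '.join(f"{int(round(c[v,u,2]*1000)):4d}{'#' if V[v,u]<70 else '.'}" for u in range(u0-28,u0+34,2)))
cv2.imwrite("pics/c4.png",cv2.resize(p["frame"][v0-60:v0+60,u0-80:u0+80],(800,600),interpolation=cv2.INTER_CUBIC)[...,::-1])
```

```text
[0.51020862 0.06854801 0.01147858] 0.5531465519071378 [0.36754208 0.62921351 0.23707791]
-34  143#  138#  132#  126#  121.  144.  150.  160#  160#  164#  170#  172#  178#  179#  179#  181#  180#  185#  189#  193#  197#  197#  192#  182#  174#  172.   14.   21.   17.   23.   21.
-32  137#  135#  137.   -5.  142.  143.  144.  150.  152.  158#  166#  167#  170#  170#  172#  177#  173#  184#  184#  185#  189#  187#  184#  175#  169#  162.   14.   21.   18.   13.   18.
-30  130#  123.  130.  138.  147#  142#  139#  142#  144.  151.  150#  156#  160#  164#  169#  170#  174#  175#  178#  179#  182#  178#  174#  167#  164#  162.  158.  167.  164.  164.  159.
-28  122.   -2.    0.  135.  136#  141#  144#  143#  143#  134#  128#  146.  151.  157#  161#  165#  169#  168#  171#  171#  179#  171#  170#  157#  163#  161#  163#  162.  160#  166.  155.
-26    0.   -5.   -1.  123.  128#  132#  141#  141#  133.  128#  122#  112#  112.  147.  156.  158#  161#  165#  164#  170#  173#  167#  158#  160#  157.  162#  165#  162.  163.  162#  161.
-24    9.    1.    3.    0.    0.  125.  129#  135#  129.  13
[... 2643 characters left out ...]
16.   16.   31.   26.   23.   29.   23.   23.   26.   23.   21.   21.   13.    2.   -2.    1.    4.    2.   -1.    3.   -3.   -1.    1.
6   -9.    4.    7#    5.    2.    0.   15.   18.   19#   11.   17.   21.   26.   25.   27.   24.   30.   19.   14.    4.   -2.    0.   -3.   -2.    0.   -4.    3.   -5.   -4.   -6.   -1.
8    0.   15.    5#   -4.   -6.   18.   21#   13.   14.   -3.   12.   21.   19.   30.   24.   24.   18.   10.   10.    1.   -3.    0.   -3.    1.    0.    1.    0.   -1.   -3.   -3.   -2.
10    9.   11#    5.   17.   22#   16#    6.   15.   15.   -6.    6.   15.   12.   18.   23.   20.   14.    5.    0.    3.   -3.    2.    1.   -2.   -3.    0.    5.   -3.   -6.   -4.   -5.
```

View pics/c4.png

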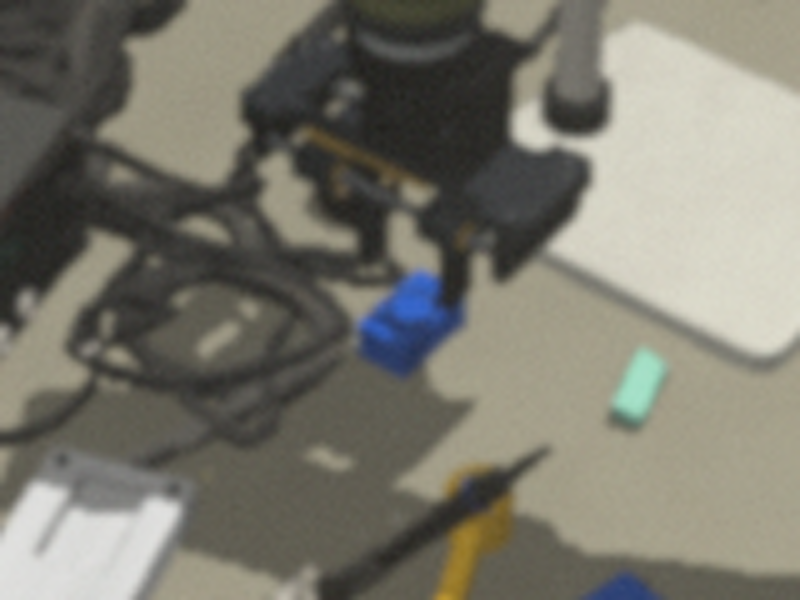

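The picture confirms the fingers straddle the block at (415,320) with tips about 35 mm too high. So the real tips sit about 36 mm above the reported TCP, and I'll go lower under force watch.

Request:
move_arm:
  increments: "0 0 0 0 0 0 0;0 0 0 0 0 0 0;0 0 0 0 0 0 0;0 0 0 0 0 0 0;0 0 0 0 0 0 0;0 0 -10 0 0 0 0;0 0 -8 0 0 0 0;0 0 -7 0 0 0 0"

```text
time: 7.75
position: [0.5096, 0.0683, -0.0148]
tool_rot: [-2.367, -2.065, 0.001]
ft_force: [0.2, 0.2, -0.9]
grip_width: 1.002
grip_force: 0.0
```

Run:
```python
from h import *
s=ctrl.get_state(); print(s["position"],s["grip_width"],s["ft_force"])
p=ctrl.get_image("scene"); c=cloud(p);u0,v0=map(int,proj(p,[.512,.069,.03]))
V=p["frame"].max(-1)
for v in range(v0-14,v0+16,2):
    print(v-v0,' '.join(f"{int(round(c[v,u,2]*1000)):4d}{'#' if V[v,u]<70 else '.'}" for u in range(u0-28,u0+34,2)))
m=(V<70)&(c[...,2]>.03)&(c[...,2]<.06)&(abs(c[...,0]-.51)<.08)&(abs(c[...,1]-.07)<.04)
k,l,st,ce=cv2.connectedComponentsWithStats(m.astype(np.uint8))
for i in range(1,k):
    if st[i,4]>6: print(st[i,4],c[l==i].mean(0),c[l==i].min(0),c[l==i].max(0))
```

```text
[ 0.5095666   0.0683361  -0.01483027] 1.0022042140347556 [ 0.19811146  0.20600998 -0.91669353]
-14   -1#    8.   -4.    2.    0. 1114.   -1.   63#   71#   67#   55.  110.  111.  111.   -1.    1.   -1.   -5.    1.  125.  127#  135#  135#  136#  133#  137.  135#  135#  132#  136#  134#
-12   17.    2#    5.   -1.    1.    0.   -4.   57#   58#   57#   47.   -5.    0.  109.  109.  109.   -5.   -1.    0.    1.   -4.  129#  134#  137#  134#  136#  135.  133.  137#  134#  127#
-10   16#   17#   16#    9#   10#    7#    9.   47#   56#   45#   37.   -3.   -4.    0.    0.  106.  114.  107.    2.    3.  118.  117#  137#  136#  138#  138.  130#  134.  136#  126#  110#
-8   22#   21#    8#   10#    8#    5#    7#   45#   47#   41#   35#    7.    5.    4.    1.   -4.    1.  110.  107.  117#  114#  114#  129#  133#  134#  134#  135#  133#  127#  107#  101.
-6   13.   20#   14#   24#    0#    7#    7#    4#   41#   32#   32.   -4.   -1.    2.    4.    1.   27.   -1.    0.  113#  115#  121#  116#  128#  134#  134#  131#  122#  105#   94.    7.
-4   10#   10.   11.   18.   24#   17.    3.    3.   28# 
[... 1343 characters left out ...]
 17.   19.   19.   12.    6.    2.   -3.   -4.   32.   25.   -1.   -6.    2.   -3.   -1.   -6.   -1.   -3.
12   21#   19#   21#   18#   14.   11.   15. 1114.    5.   -6.   -5.   -2.    1.   12.   15.   12.    3.   -2.   -2.   -2.   -2.    5.    3.    2.   -4.    0.    0.    2.    1.    0.   -4.
14   23#   22#   15.   14.   16.   13.    7#    0.    0.    3.   -5.    1.   -1.    4.    9.    4.   -5.    4.    3.   -3.    0.    0.   -3.   -2.   -3.    3.   -1.   -4.   -2.    0.   -1.
48 [0.55268613 0.06619274 0.04502905] [0.54641824 0.05460225 0.0303699 ] [0.5615961  0.07401983 0.05980961]
30 [0.45733039 0.08054144 0.04590141] [0.4519163  0.06782929 0.03153113] [0.46345492 0.08885098 0.05954617]
```

Request:
move_arm:
  increments: "3 3 -6 0 0 0 0;0 0 -6 0 0 0 0;0 0 0 0 0 0 0;0 0 0 0 0 0 255;0 0 0 0 0 0 255;0 0 0 0 0 0 255;0 0 0 0 0 0 255;0 0 0 0 0 0 255"

```text
time: 8.47
position: [0.5135, 0.0715, -0.0252]
tool_rot: [2.367, 2.065, 0.001]
ft_force: [-0.2, 0.7, -0.1]
grip_width: 0.709
grip_force: 0.0
```

Request:
move_arm:
  increments: "0 0 0 0 0 0 255;0 0 0 0 0 0 255;0 0 0 0 0 0 255;0 0 0 0 0 0 255;0 0 0 0 0 0 255;0 0 0 0 0 0 255;0 0 0 0 0 0 255;0 0 0 0 0 0 255"

```text
time: 9.13
position: [0.5131, 0.0715, -0.0255]
tool_rot: [2.367, 2.065, -0.0]
ft_force: [-0.9, -0.5, 2.0]
grip_width: 0.408
grip_force: 30.0
```

Request:
move_arm:
  increments: "0 0 20 0 0 0 255;0 0 25 0 0 0 255;0 5 25 0 0 2 255;10 30 0 0 0 2 255;10 32 0 0 0 2 255;10 32 0 0 0 2 255;10 32 0 0 0 2 255;10 32 0 0 0 2 255"

```text
time: 9.8
position: [0.5635, 0.2356, 0.0442]
tool_rot: [2.137, 2.302, -0.0]
ft_force: [0.0, -0.6, -1.1]
grip_width: 0.408
grip_force: 30.0
```

Request:
move_arm:
  increments: "10 32 0 0 0 2 255;10 28 0 0 0 2 255;0 3 0 0 0 2 255;0 0 0 0 0 0 255;0 0 0 0 0 0 255;0 0 0 0 0 0 255;0 0 0 0 0 0 255;0 0 0 0 0 0 255"

```text
time: 10.47
position: [0.5836, 0.2958, 0.0445]
tool_rot: [2.017, 2.407, -0.001]
ft_force: [0.5, 0.3, 0.5]
grip_width: 0.41
grip_force: 30.0
```

```bash
cat >> h.py <<'E'
def bluefit(p,c,show=1):
    H,S,V=cv2.split(cv2.cvtColor(p["frame"],cv2.COLOR_RGB2HSV))
    m=(H>100)&(H<125)&(S>120)&(abs(c[...,0]-.58)<.07)&(abs(c[...,1]-.30)<.08)&(c[...,2]>.01)
    q=c[m]; 
    if len(q)<20: print("few",len(q)); return
    zt=np.percentile(q[:,2],90); t=q[abs(q[:,2]-zt)<.006]
    r=cv2.minAreaRect((t[:,:2]*1000).astype(np.float32)); print(len(q),"ztop",zt,np.median(t[:,2]),r,"zmin",np.percentile(q[:,2],3),"bbox",q.min(0),q.max(0))
E
python3 - <<'E'
from h import *
s=ctrl.get_state(); print(s["position"],s["tool_rot"],s["grip_width"],s["grip_force"],s["ft_force"])
fr=[]
for n in("scene","top"):
    p=ctrl.get_image(n); c=cloud(p); bluefit(p,c)
    u,v=map(int,proj(p,[.58,.3,.05])); fr.append(cv2.resize(p["frame"][v-60:v+60,u-60:u+60],(400,400),interpolation=cv2.INTER_CUBIC))
cv2.imwrite("pics/c5.png",np.hstack(fr)[...,::-1])
E
```

```text
[0.58359832 0.29584145 0.04453276] [ 2.01726466e+00  2.40705609e+00 -8.61365068e-04] 0.4101021349608741 29.96896594762802 [0.47591377 0.34015858 0.50331019]
207 ztop 0.09785087607194676 0.09492725429959226 ((584.8729858398438, 297.7760925292969), (31.181156158447266, 65.01075744628906), 33.732791900634766) zmin 0.07998142605774916 bbox [0.54504233 0.26950486 0.07286139] [0.60106899 0.32810375 0.1670633 ]
few 0
```

View pics/c5.png

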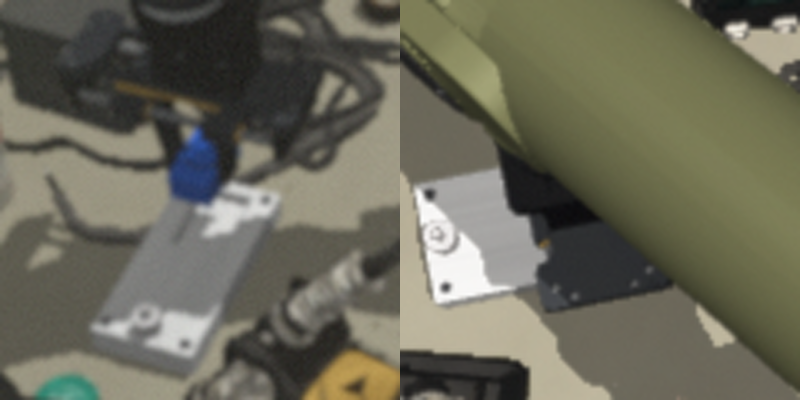

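The block is held level over the pocket end (left crop, blue at (195,170)). Now I fit box outlines in the scene camera to get the block and the plate in the same frame.

```bash
cat >> h.py <<'E'
from scipy.optimize import minimize
K=4
def hullmask(p,cx,cy,z0,z1,L,W,yaw,shape):
    c,s=np.cos(yaw),np.sin(yaw); P=[[cx+a*L/2*c-b*W/2*s,cy+a*L/2*s+b*W/2*c,z] for a in(-1,1) for b in(-1,1) for z in(z0,z1)]
    uv=np.array([proj(p,w) for w in P]); h=cv2.convexHull(uv.astype(np.float32))
    m=np.zeros((480*K,640*K),np.uint8); cv2.fillConvexPoly(m,np.round(((h+.5)*K-.5)*16).astype(np.int32),1,shift=4)
    return cv2.resize(m.astype(np.float32),(640,480),interpolation=cv2.INTER_AREA)
def fit(p,pos,neut,x0,f,step):
    cost=lambda q:float((np.abs(hullmask(p,*f(q),None)-pos)*(~neut)).sum())
    S=[x0]+[np.array(x0)+np.eye(len(x0))[i]*step[i] for i in range(len(x0))]
    r=minimize(cost,x0,method="Nelder-Mead",options=dict(initial_simplex=S,xatol=1e-5,fatol=.01,maxiter=150)); return r.x,r.fun
E
python3 - <<'E'
from h import *
p=ctrl.get_image("scene"); now=p["frame"]; f0=cv2.imread("pics/scene0.png")[...,::-1].copy()
def blue(f):
    H,S,V=cv2.split(cv2.cvtColor(f,cv2.COLOR_RGB2HSV)); return ((H>100)&(H<125)&(S>110)),V,S
b,V,S=blue(f0); no=np.zeros((480,640),bool)
u,v=map(int,proj(p,[.512,.069,.013])); w=no.copy(); w[v-40:v+40,u-40:u+40]=1
print("block0",fit(p,(b&w).astype(float),~w,[.51,.069,1.43],lambda q:(q[0],q[1],0,.026,.06,.036,q[2]),[.01,.01,.1]))
u,v=map(int,proj(p,[.575,.34,.02])); print("S/V fixture,bench",S[v,u],V[v,u],S[v+10,u-45],V[v+10,u-45])
w=no.copy(); w[v-45:v+45,u-45:u+45]=1
fx=((S<22)&(V>95)&w); k,l,st,_=cv2.connectedComponentsWithStats(cv2.morphologyEx(fx.astype(np.uint8),cv2.MORPH_CLOSE,np.ones((5,5)))); i=1+np.argmax(st[1:,4]); print(st[i])
pin=hullmask(p,.5613,.412,.024,.05,.022,.022,0,None)>0
print("fix0",fit(p,(l==i).astype(float),~w|cv2.dilate(pin.astype(np.uint8),np.ones((3,3))).astype(bool),[.5745,.34,1.77],lambda q:(q[0],q[1],0,.024,.176,.084,q[2]),[.01,.01,.1]))
b,V,S=blue(now); u,v=map(int,proj(p,[.584,.296,.083])); w=no.copy(); w[v-40:v+40,u-40:u+40]=1
for z in(.069,.070,.071): print("held",z,fit(p,(b&w).astype(float),(~w)|((V<90)&~b),[.583,.295],lambda q:(q[0],q[1],z,z+.026,.06,.036,np.radians(100.07)),[.008,.008]))
E
```

```text
block0 (array([0.51132493, 0.06102849, 1.69505177]), np.float64(75.75))
S/V fixture,bench 2 214 42 153
[ 215  237   57   61 2019]
fix0 (array([0.57321291, 0.3362251 , 1.75065952]), np.float64(63.875))
held 0.069 (array([0.58718652, 0.2833623 ]), np.float64(37.6875))
held 0.07 (array([0.58667316, 0.28412019]), np.float64(38.0625))
held 0.071 (array([0.58531531, 0.28490503]), np.float64(38.375))
```

Run:
```python
from h import *
p=ctrl.get_image("scene"); now=p["frame"]; f0=cv2.imread("pics/scene0.png")[...,::-1].copy()
def blue(f): f=f.astype(int); return np.clip((f[...,2]-f[...,0]-0)/55.,0,1)
no=np.zeros((480,640),bool)
def win(c,h=22):
    u,v=map(int,proj(p,c)); w=no.copy(); w[v-h:v+h,u-h:u+h]=1; return w,u,v
w,u,v=win([.512,.069,.013]); b=blue(f0); b[b<.3]*=0
u-=0
for y in range(v-14,v+16,2): print(' '.join(f"{b[y,x]:.1f}" for x in range(u-18,u+18,2)))
print("block0",fit(p,b,~w,[.51,.069,1.435],lambda q:(q[0],q[1],0,.026,.06,.036,q[2]),[.01,.01,.1]))
print("block0 yawfix",fit(p,b,~w,[.51,.069],lambda q:(q[0],q[1],0,.026,.06,.036,1.4346),[.01,.01]))
b=blue(now); b[b<.3]*=0; w,u,v=win([.584,.296,.083],26); V=now.max(-1)
for y in range(v-20,v+24,2): print(' '.join(f"{b[y,x]:.1f}{'#' if V[y,x]<75 and b[y,x]<.3 else ' '}" for x in range(u-18,u+20,2)))
print("held",fit(p,b,(~w)|((V<90)&(b<.3)),[.583,.295],lambda q:(q[0],q[1],.07,.096,.06,.036,np.radians(100.07)),[.008,.008]))
```

```text
0.0 0.0 0.0 0.0 0.0 0.0 0.0 0.0 0.0 0.0 0.0 0.0 0.0 0.0 0.0 0.0 0.0 0.0
0.0 0.0 0.0 0.0 0.0 0.0 0.0 0.0 0.0 0.0 0.0 0.0 0.0 0.0 0.0 0.0 0.0 0.0
0.0 0.0 0.0 0.0 0.0 0.0 0.0 0.0 0.0 0.0 0.6 1.0 0.0 0.0 0.0 0.0 0.0 0.0
0.0 0.0 0.0 0.0 0.0 0.0 0.0 0.0 0.0 1.0 1.0 1.0 1.0 1.0 0.0 0.0 0.0 0.0
0.0 0.0 0.0 0.0 0.0 0.0 0.0 0.0 0.6 1.0 1.0 1.0 1.0 1.0 1.0 0.7 0.0 0.0
0.0 0.0 0.0 0.0 0.0 0.0 0.0 0.9 1.0 1.0 1.0 1.0 1.0 1.0 1.0 0.8 0.0 0.0
0.0 0.0 0.0 0.0 0.0 0.0 1.0 1.0 1.0 1.0 1.0 1.0 1.0 1.0 1.0 0.5 0.0 0.0
0.0 0.0 0.0 0.0 0.0 1.0 1.0 1.0 1.0 1.0 1.0 1.0 1.0 1.0 0.9 0.3 0.0 0.0
0.0 0.0 0.0 0.0 0.0 0.9 1.0 1.0 1.0 1.0 1.0 1.0 1.0 0.8 0.0 0.0 0.0 0.0
0.0 0.0 0.0 0.0 0.0 0.6 1.0 1.0 1.0 1.0 1.0 1.0 0.8 0.0 0.0 0.0 0.0 0.0
0.0 0.0 0.0 0.0 0.0 0.5 0.9 0.9 1.0 1.0 1.0 0.8 0.0 0.0 0.0 0.0 0.0 0.0
0.0 0.0 0.0 0.0 0.0 0.0 0.3 0.7 0.9 0.9 0.8 0.0 0.0 0.0 0.0 0.0 0.0 0.0
0.0 0.0 0.0 0.0 0.0 0.0 0.0 0.0 0.3 0.7 0.0 0.0 0.0 0.0 0.0 0.0 0.0 0.0
0.0 0.0 0.0 0.0 0.0 0.0 0.0 0.0 0.0 0.0 0.0 0.0 0.0 0.0 0.0 0.0 0.0 0.0
0.0 0.0 0.0 0.0 0.0 0.0 0.0 0.0 0.0 0.0 0.0 0.0 0.0 0.0 0.0 0.0 0.0 0.0
block0 (array([0.511
[... 1592 characters left out ...]
 0.4  0.6  0.7  0.8  0.3  0.0  0.0  0.0  0.0  0.0  0.0  0.0 
0.0  0.0  0.0  0.0  0.0  0.0  0.0  0.0  0.0  0.0  0.0  0.0  0.0  0.0  0.0  0.0  0.0  0.0  0.0 
0.0  0.0  0.0  0.0  0.0  0.0  0.0  0.0  0.0  0.0  0.0  0.0  0.0  0.0  0.0  0.0  0.0  0.0  0.0 
0.0  0.0  0.0  0.0  0.0  0.0  0.0  0.0  0.0  0.0  0.0  0.0  0.0  0.0  0.0  0.0  0.0  0.0  0.0 
0.0  0.0  0.0  0.0  0.0  0.0  0.0  0.0  0.0  0.0  0.0  0.0  0.0  0.0  0.0  0.0  0.0  0.0  0.0 
0.0  0.0  0.0  0.0  0.0  0.0  0.0  0.0  0.0  0.0  0.0  0.0  0.0  0.0  0.0  0.0  0.0  0.0  0.0 
0.0  0.0  0.0  0.0  0.0  0.0  0.0  0.0  0.0  0.0  0.0  0.0  0.0  0.0  0.0  0.0  0.0  0.0  0.0 
held (array([0.58517883, 0.28734605]), np.float64(46.60568181818182))
```

Request:
move_arm:
  increments: "-2 2 -15 0 0 0 255;0 0 -15 0 0 0 255;0 0 -12 0 0 0 255;0 0 0 0 0 0 255;0 0 -3 0 0 0 255;0 0 -2 0 0 0 255;0 0 0 0 0 0 255;0 0 0 0 0 0 255"

```text
time: 11.33
position: [0.5813, 0.2993, -0.0024]
tool_rot: [2.015, 2.41, -0.0]
ft_force: [-0.1, -0.8, -1.4]
grip_width: 0.412
grip_force: 30.0
```

Request:
move_arm:
  increments: "0 0 -1 0 0 0 255;0 0 -1 0 0 0 255;0 0 -1 0 0 0 255;0 0 0 0 0 0 255;0 0 0 0 0 0 255;0 0 0 0 0 0 255;0 0 0 0 0 0 255;0 0 0 0 0 0 255"

```text
time: 12.0
position: [0.5814, 0.2994, -0.0055]
tool_rot: [2.015, 2.41, 0.0]
ft_force: [0.7, -1.1, -1.5]
grip_width: 0.408
grip_force: 30.0
```

Request:
move_arm:
  increments: "0 0 -1 0 0 0 255;0 0 -1 0 0 0 255;0 0 -1 0 0 0 255;0 0 -1 0 0 0 255;0 0 -1 0 0 0 255;0 0 0 0 0 0 255;0 0 0 0 0 0 255;0 0 0 0 0 0 255"

```text
time: 12.67
position: [0.5811, 0.2993, -0.0108]
tool_rot: [2.015, 2.41, -0.001]
ft_force: [1.0, -2.4, -1.0]
grip_width: 0.411
grip_force: 30.0
```

Request:
move_arm:
  increments: "0 0 -0.7 0 0 0 255;0 0 -0.7 0 0 0 255;0 0 -0.6 0 0 0 255;0 0 0 0 0 0 255;0 0 0 0 0 0 255;0 0 0 0 0 0 255;0 0 0 0 0 0 255;0 0 0 0 0 0 255"

```text
time: 13.33
position: [0.5812, 0.2993, -0.0114]
tool_rot: [2.015, 2.409, -0.001]
ft_force: [-2.0, -4.4, 6.1]
grip_width: 0.412
grip_force: 30.0
```

Run:
```python
from h import *
s=ctrl.get_state(); print(s["position"],s["ft_force"],s["time"])
p=ctrl.get_image("scene"); c=cloud(p); f=p["frame"].astype(int); b=np.clip((f[...,2]-f[...,0])/55.,0,1); b[b<.3]*=0; V=f.max(-1)
u,v=map(int,proj(p,[.5826,.2945,.04]))
m=np.zeros((480,640),bool); m[v-25:v+25,u-25:u+25]=1; m&=b>.8
z=c[m][:,2]; print(m.sum(),np.percentile(z,[3,50,90,97])); print("top med",np.median(z[z>.03]))
cv2.imwrite("pics/c6.png",cv2.resize(p["frame"][v-45:v+45,u-60:u+60],(800,600),interpolation=cv2.INTER_CUBIC)[...,::-1])
```

```text
[ 0.58122367  0.29927182 -0.01143693] [-2.01539261 -4.40384913  6.05708384] 13.3333
177 [0.0269103  0.03842117 0.04205159 0.10742683]
top med 0.038814662345595385
```

View pics/c6.png

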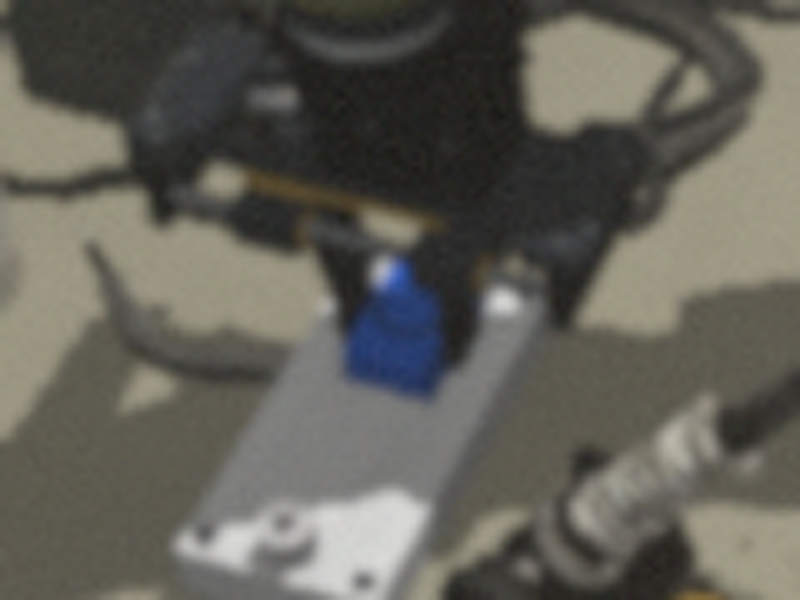

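The picture shows the block sunk square in the pocket (390,340); its top reads about 39–40 mm and the force turned to +6 N at home depth. Letting go and rising.

Request:
move_arm:
  increments: "0 0 0.5 0 0 0 200;0 0 0 0 0 0 100;0 0 0 0 0 0 0;0 0 0 0 0 0 0;0 0 0 0 0 0 0;0 0 0 0 0 0 0;0 0 10 0 0 0 0;0 0 20 0 0 0 0"

```text
time: 14.05
position: [0.5793, 0.2985, 0.0161]
tool_rot: [-2.013, -2.409, 0.007]
ft_force: [0.2, 1.1, 0.1]
grip_width: 0.857
grip_force: 0.0
```

Request:
move_arm:
  increments: "0 0 30 0 0 0 0;0 0 30 0 0 0 0;-15 -8 20 0 0 0.7 0;-35 -15 0 0 0 0.7 0;-35 -15 0 0 0 0.7 0;-35 -15 0 0 0 0.7 0;-35 -15 0 0 0 0.7 0;-30 -13 0 0 0 0.7 0"

```text
time: 14.72
position: [0.3937, 0.2181, 0.0976]
tool_rot: [-1.924, -2.483, 0.002]
ft_force: [-1.5, -0.7, 1.6]
grip_width: 1.001
grip_force: 0.0
```

Run:
```python
from h import *
s=ctrl.get_state(); print(s["position"],s["tool_rot"],s["joint_positions"],s["time"])
p=ctrl.get_image("top"); c=cloud(p); x,y,z=np.moveaxis(c,-1,0); f=p["frame"].astype(int); b=(f[...,2]-f[...,0]>55)
m=b&(abs(x-.58)<.05)&(abs(y-.295)<.05)&(z>.02)&(z<.06)
print("top block",m.sum(),np.median(z[m]),cv2.minAreaRect((c[m][:,:2]*1000).astype(np.float32)))
H,S,V=cv2.split(cv2.cvtColor(p["frame"],cv2.COLOR_RGB2HSV)); yl=(H>18)&(H<33)&(S>120)
m=yl&(z>.015)&(z<.06)&(abs(x-.39)<.06)&(y>.14)&(y<.33); q=c[m]; print("lever px",m.sum(),q.min(0),q.max(0))
p=ctrl.get_image("scene"); c=cloud(p); f=p["frame"].astype(int); b=(f[...,2]-f[...,0]>45)
m=b&(abs(c[...,0]-.58)<.06)&(abs(c[...,1]-.295)<.06)&(c[...,2]>.034)&(c[...,2]<.06); print("scene block",m.sum(),np.median(c[m][:,2]),cv2.minAreaRect((c[m][:,:2]*1000).astype(np.float32)))
q=c[m]; A=np.c_[q[:,:2]-q[:,:2].mean(0),np.ones(len(q))]; print("plane",np.linalg.lstsq(A,q[:,2],rcond=None)[0])
```

```text
[0.39374416 0.21807033 0.09758313] [-1.92363963e+00 -2.48345137e+00  1.89036129e-03] [ 0.40364842 -0.01411871 -0.9477193   2.00715081 -0.01239469  1.14392927
 -0.28618077] 14.7167
top block 448 0.040616147985560236 ((584.2805786132812, 296.391845703125), (41.059139251708984, 60.47600555419922), 11.292716979980469)Traceback (most recent call last):
  File "<stdin>", line 7, in <module>
    return umr_minimum(a, axis, None, out, keepdims, initial, where)
ValueError: zero-size array to reduction operation minimum which has no identity
```

The block is home: top at about 40 mm, position within the pocket's play. Now down over the lever's balance point (397,217).

Request:
move_arm:
  increments: "3 -1 -30 0 0 0.7 0;0 0 -30 0 0 0 0;0 0 -25 0 0 0 0;0 0 -20 0 0 0 0;0 0 -10 0 0 0 0;0 0 -6 0 0 0 0;0 0 0 0 0 0 0;0 0 0 0 0 0 0"

```text
time: 15.43
position: [0.3999, 0.2182, -0.0222]
tool_rot: [1.91, 2.494, 0.002]
ft_force: [0.8, 0.7, 0.6]
grip_width: 0.999
grip_force: 0.0
```

Run:
```python
from h import *
s=ctrl.get_state(); print(s["position"],s["tool_rot"],s["ft_force"],s["time"])
p=ctrl.get_image("scene"); c=cloud(p); x,y,z=np.moveaxis(c,-1,0); V=p["frame"].max(-1)
H,S,_=cv2.split(cv2.cvtColor(p["frame"],cv2.COLOR_RGB2HSV)); yl=(H>15)&(H<33)&(S>110)&(abs(x-.39)<.07)&(y>.13)&(y<.34)&(z>.005)
q=c[yl]; print("lever",yl.sum(),q.min(0),q.max(0)); 
m=(V<75)&(z>.015)&(z<.055)&(abs(x-.397)<.08)&(abs(y-.217)<.03); k,l,st,_=cv2.connectedComponentsWithStats(m.astype(np.uint8))
for i in range(1,k):
    if st[i,4]>5: print(st[i,4],c[l==i].mean(0),c[l==i].min(0),c[l==i].max(0))
u,v=map(int,proj(p,[.397,.217,.02])); print(p["frame"].shape); cv2.imwrite("pics/c7.png",cv2.resize(p["frame"][v-45:v+45,u-60:u+60],(800,600),interpolation=cv2.INTER_CUBIC)[...,::-1])
b=(p["frame"][...,2].astype(int)-p["frame"][...,0]>45)&(abs(x-.58)<.06)&(abs(y-.295)<.06)&(z>.034)&(z<.06); q=c[b]; A=np.c_[q[:,:2]-q[:,:2].mean(0),np.ones(len(q))]; print("block plane",len(q),np.linalg.lstsq(A,q[:,2],rcond=None)[0])
```

```text
[ 0.39994751  0.21819765 -0.02215023] [1.90951613e+00 2.49395889e+00 1.93118313e-03] [0.82264287 0.71455261 0.57351993] 15.4333
lever 317 [0.35774262 0.17060706 0.00506837] [0.45034158 0.30909797 0.12170322]
33 [0.4402309  0.23637302 0.04113177] [0.43637157 0.22987418 0.02254807] [0.44669006 0.24202926 0.05477506]
24 [0.34731712 0.21326419 0.03779161] [0.34288331 0.20893091 0.01545332] [0.35082392 0.21543029 0.05430487]
(480, 640, 3)
block plane 232 [-0.00934794 -0.00850689  0.03896036]
```

View pics/c7.png

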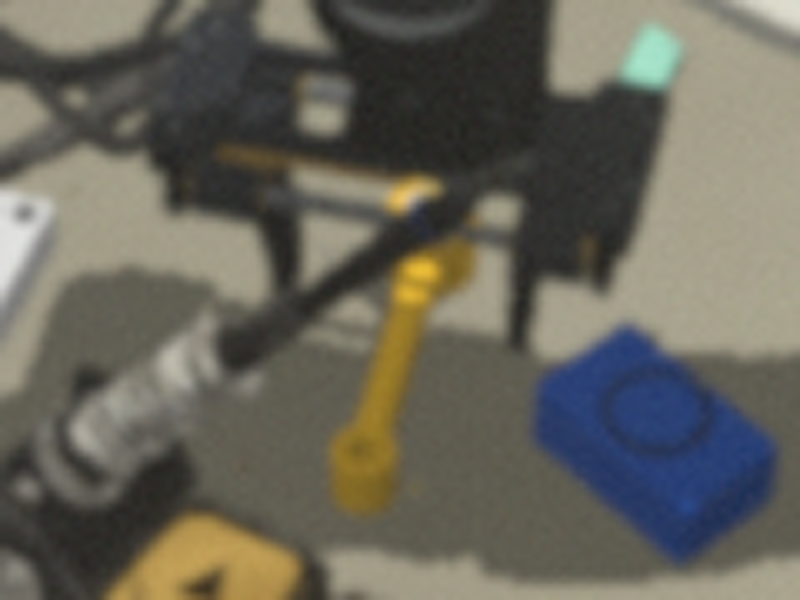

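The fingers at (285,260) and (520,310) straddle the bar just past the hub. Lowering the last bit.

Request:
move_arm:
  increments: "0 0 -5 0 0 0 0;0 0 -3 0 0 0 0;0 0 -2 0 0 0 0;0 0 0 0 0 0 0;0 0 0 0 0 0 0;0 0 0 0 0 0 0;0 0 0 0 0 0 0;0 0 0 0 0 0 0"

```text
time: 16.15
position: [0.3993, 0.2176, -0.0329]
tool_rot: [1.91, 2.494, 0.0]
ft_force: [-0.3, 0.1, 0.4]
grip_width: 0.998
grip_force: 0.0
```

Request:
move_arm:
  increments: "-2 0 0 0 0 0 0;0 0 0 0 0 0 150;0 0 0 0 0 0 255;0 0 0 0 0 0 255;0 0 0 0 0 0 255;0 0 0 0 0 0 255;0 0 0 0 0 0 255;0 0 0 0 0 0 255"
  grip_force: 45

```text
time: 16.82
position: [0.3973, 0.2175, -0.033]
tool_rot: [1.91, 2.494, 0.0]
ft_force: [1.7, -0.2, 0.9]
grip_width: 0.558
grip_force: 0.0
```

Request:
move_arm:
  increments: "0 0 0 0 0 0 255;0 0 0 0 0 0 255;0 0 0 0 0 0 255;0 0 0 0 0 0 255;0 0 0 0 0 0 255;0 0 0 0 0 0 255;0 0 0 0 0 0 255;0 0 0 0 0 0 255"

```text
time: 17.48
position: [0.3971, 0.2175, -0.033]
tool_rot: [1.91, 2.494, -0.0]
ft_force: [-0.3, 0.7, -0.1]
grip_width: 0.157
grip_force: 45.0
```

Request:
move_arm:
  increments: "0 0 8 0 0 0 255;0 0 15 0 0 0 255;0 0 20 0 0 0 255;0 0 20 0 0 0 255;0 0 20 0 0 0 255;0 0 17 0 0 0 255;0 0 0 0 0 0 255;0 0 0 0 0 0 255"

```text
time: 18.15
position: [0.3977, 0.2174, 0.0674]
tool_rot: [1.91, 2.492, 0.001]
ft_force: [0.3, -0.6, -3.8]
grip_width: 0.157
grip_force: 45.0
```

```bash
cat > lev.py <<'E'
from h import *
def lev(cx,cy):
    s=ctrl.get_state(); print(np.round(s["position"],4),np.round(s["tool_rot"],3),np.round(s["ft_force"],1),np.round(s["torque"],2),s["grip_width"],s["time"])
    p=ctrl.get_image("scene"); c=cloud(p); x,y,z=np.moveaxis(c,-1,0)
    H,S,V=cv2.split(cv2.cvtColor(p["frame"],cv2.COLOR_RGB2HSV)); m=(H>15)&(H<33)&(S>110)&(abs(x-cx)<.09)&(abs(y-cy)<.12)&(z>.05)&(z<.17)
    k,l,st,_=cv2.connectedComponentsWithStats(m.astype(np.uint8))
    for i in range(1,k):
        if st[i,4]>8: print("comp",st[i,:5])
    q=c[m]; t=(q-[cx,cy,0])@[-.2,.98,0]
    for a in np.arange(-.08,.12,.015):
        kk=(t>=a)&(t<a+.015)
        if kk.sum()>2: print(round(a*1000),kk.sum(),"z3,50,90",np.round(np.percentile(q[kk,2],[3,50,90])*1000,1),"xy",np.round(q[kk,:2].mean(0)*1000))
    return p
E
python3 -c "
from lev import *
lev(.397,.2175)"
```

```text
[0.3977 0.2174 0.0674] [1.910e+00 2.492e+00 1.000e-03] [ 0.3 -0.6 -3.8] [-0.04 -0.13 -0.03] 0.15699043939977703 18.15
comp [318 224  11  27 149]
comp [313 256  10   9  56]
-50 4 z3,50,90 [131.8 133.3 136. ] xy [420. 182.]
-35 14 z3,50,90 [109.7 125.6 132.3] xy [404. 195.]
-20 18 z3,50,90 [121.6 126.4 132.2] xy [401. 208.]
-5 47 z3,50,90 [111.6 127.1 149.1] xy [394. 222.]
10 24 z3,50,90 [119.2 124.7 127.7] xy [389. 233.]
25 24 z3,50,90 [121.9 125.  128.4] xy [386. 248.]
40 23 z3,50,90 [122.9 125.7 128.1] xy [382. 263.]
55 6 z3,50,90 [122.3 126.6 127.5] xy [382. 277.]
70 3 z3,50,90 [112.3 124.5 125.2] xy [363. 296.]
85 53 z3,50,90 [103.9 115.2 125. ] xy [368. 304.]
```

The lever is lifted and level (bar top about 126 mm all along). Going forward first, then left, clear of the iron.

Request:
move_arm:
  increments: "15 0 0 0 0 0 255;25 0 0 0 0 -1 255;30 0 0 0 0 -1 255;30 0 0 0 0 -1 255;30 0 0 0 0 -1 255;25 8 0 0 0 -1 255;15 15 0 0 0 0 255;8 20 0 0 0 0 255"

```text
time: 18.87
position: [0.577, 0.2574, 0.0633]
tool_rot: [-2.023, -2.402, 0.006]
ft_force: [-0.4, -0.9, -3.3]
grip_width: 0.157
grip_force: 45.0
```

Request:
move_arm:
  increments: "0 25 0 0 0 0 255;0 22 0 0 0 0 255;0 15 0 0 0 0 255;0 9 0 0 0 0 255;0 0 0 0 0 0 255;0 0 0 0 0 0 255;0 0 0 0 0 0 255;0 0 0 0 0 0 255"

```text
time: 19.53
position: [0.5758, 0.3293, 0.0665]
tool_rot: [2.019, 2.405, -0.002]
ft_force: [-0.3, -0.1, -3.5]
grip_width: 0.155
grip_force: 45.0
```

Run:
```python
from lev import *
p=lev(.576,.332)
q=ctrl.get_image("top"); c=cloud(q); x,y,z=np.moveaxis(c,-1,0); H,S,V=cv2.split(cv2.cvtColor(q["frame"],cv2.COLOR_RGB2HSV))
m=(H>15)&(H<33)&(S>110)&(abs(x-.576)<.08)&(abs(y-.332)<.13)&(z>.07)&(z<.18); print("top lever",m.sum())
if m.sum()>10:
    t=c[m]; print(t.min(0),t.max(0)); 
    e=t[t[:,1]>t[:,1].max()-.026]; print("eye circ",cv2.minEnclosingCircle((e[:,:2]*1000).astype(np.float32)))
f=[]
for r,w in((p,[.57,.33,.08]),(q,[.57,.33,.08])):
    u,v=map(int,proj(r,w)); f.append(cv2.resize(r["frame"][v-55:v+55,u-55:u+55],(400,400),interpolation=cv2.INTER_CUBIC))
cv2.imwrite("pics/c8.png",np.hstack(f)[...,::-1])
```

```text
[0.5758 0.3293 0.0665] [ 2.019e+00  2.405e+00 -2.000e-03] [-0.3 -0.1 -3.5] [ 0.01 -0.15 -0.05] 0.15527907795285248 19.5333
comp [249 231   6   4  17]
comp [223 232  21  36 270]
-50 6 z3,50,90 [117.5 127.9 130.4] xy [563. 287.]
-35 17 z3,50,90 [103.3 111.8 118. ] xy [564. 299.]
-20 9 z3,50,90 [120.1 124.4 127.6] xy [577. 323.]
-5 37 z3,50,90 [113.2 123.3 126.8] xy [574. 335.]
10 23 z3,50,90 [119.7 124.2 126.8] xy [567. 348.]
25 30 z3,50,90 [120.3 124.2 126.6] xy [565. 363.]
40 30 z3,50,90 [119.  124.  126.6] xy [562. 378.]
55 32 z3,50,90 [117.1 123.4 126.3] xy [560. 393.]
70 59 z3,50,90 [107.9 122.2 125.9] xy [557. 407.]
85 51 z3,50,90 [101.9 116.9 124.3] xy [554. 418.]
top lever 142
[0.54871365 0.39454598 0.10258574] [0.57255148 0.42206353 0.1302584 ]
eye circ ((562.3287353515625, 408.8482971191406), 13.894256591796875)
```

View pics/c8.png

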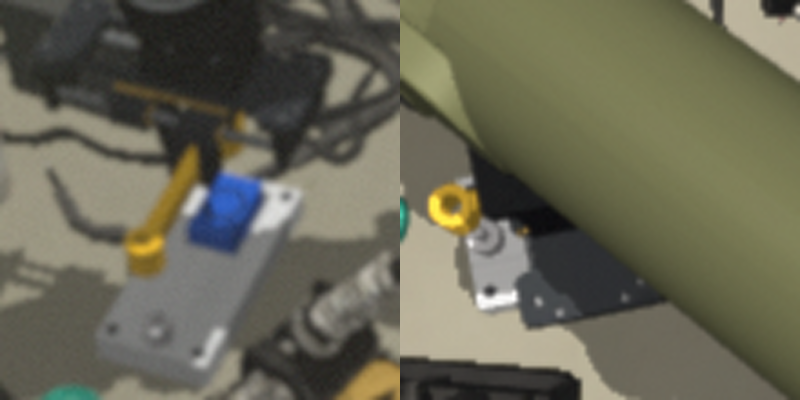

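The left view shows the lever level above the fixture (eye at (147,245)); the top view has the eye at about (561,409) mm, against the pin at (561.5,412.5). Last correction: +3 mm y and down 9 mm.

Request:
move_arm:
  increments: "0 3 -3 0 0 0 255;0 0 -3 0 0 0 255;0 0 -3 0 0 0 255;0 0 0 0 0 0 255;0 0 0 0 0 0 255;0 0 0 0 0 0 255;0 0 0 0 0 0 255;0 0 0 0 0 0 255"

```text
time: 20.3
position: [0.5753, 0.3346, 0.0581]
tool_rot: [2.017, 2.408, 0.0]
ft_force: [0.0, 0.4, -2.1]
grip_width: 0.16
grip_force: 45.0
```

Run:
```python
from lev import *
p=lev(.576,.332)
q=ctrl.get_image("top"); c=cloud(q); x,y,z=np.moveaxis(c,-1,0); H,S,V=cv2.split(cv2.cvtColor(q["frame"],cv2.COLOR_RGB2HSV))
m=(H>15)&(H<33)&(S>110)&(abs(x-.576)<.08)&(abs(y-.332)<.13)&(z>.07)&(z<.18); t=c[m]; print(t.min(0),t.max(0),np.median(t[:,2]))
x,y,z=np.moveaxis(cloud(p),-1,0); f=p["frame"].astype(int); b=(f[...,2]-f[...,0]>45)&(abs(x-.58)<.06)&(abs(y-.295)<.06)&(z>.02)&(z<.06); print("block z",b.sum(),np.percentile(z[b],[50,80]))
```

```text
[0.5753 0.3346 0.0581] [2.017 2.408 0.   ] [ 0.   0.4 -2.1] [ 0.01 -0.12  0.05] 0.15973549200361847 20.3
comp [249 235   5   3  13]
comp [223 236  21  36 275]
-35 14 z3,50,90 [ 97.  104.8 121.8] xy [563. 302.]
-20 3 z3,50,90 [111.7 114.7 121.6] xy [565. 322.]
-5 26 z3,50,90 [109.4 115.1 119.4] xy [576. 336.]
10 37 z3,50,90 [107.3 116.3 126.7] xy [566. 347.]
25 30 z3,50,90 [110.3 115.7 117.9] xy [566. 363.]
40 27 z3,50,90 [109.1 115.7 117.7] xy [563. 377.]
55 33 z3,50,90 [107.8 115.2 118.2] xy [559. 393.]
70 49 z3,50,90 [103.5 114.7 117.5] xy [559. 408.]
85 73 z3,50,90 [ 94.6 109.5 117.2] xy [553. 421.]
[0.54776505 0.40034486 0.09282274] [0.57303527 0.42652768 0.12097121] 0.11675530868299355
block z 244 [0.03872292 0.04073197]
```

```bash
python3 -c "
from bench import ctrl
print(ctrl.close_job())"
```

```text
the job is handed in; nothing more can be done
None
```

The job is handed in: the blue block is home in the pocket and released, and the gripper is holding the lever level about 5 cm above it, hub over the block and eye within about 2 mm of the pin by my measurement.

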